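# Turn a jar before the inspection camera

### The job

Pick up the tallest of the three jars and, holding it upright over the round pad and clear of it, at the height of the small inspection camera's lens, show the lens its label, then (after a quarter turn either way) one of its flanks, then its back, pausing about a second at each. Then stand it upright on the middle of the pad and let go; leave the other two jars where they are.

Things in the scene. Friction and masses are not known exactly. Their poses are not given: they have to be found in the camera images.
- tall_jar: the jar to show: closed round jar with a black screw cap, the tallest of the three, 46 mm across and 62 mm tall (straight body to about 38 mm, shoulder to 50 mm, cap 42 mm across above it), 0.06 to 0.13 kg, mass centred near mid-height. Origin at the centre of its underside, z up. The printed paper label is on its -x side (outward normal -x), the back is its +x side, the flanks are its +y and -y sides; at the start the label faces the robot within about 45 degrees
- slim_jar: bystander: slimmer, lower jar, 40 mm across and 54 mm tall, white cap, about 0.09 kg; origin at the centre of its underside
- squat_jar: bystander: wide, squat jar, 52 mm across and 48 mm tall, white cap, about 0.09 kg; origin at the centre of its underside
- viewer: the inspection stand, fixed to the bench: an aluminium base plate 76 x 210 mm, 5 mm thick, with a dark round rubber pad near one end and, at the other end, a black camera head on a short post (top of the head 78 mm above the bench). Origin on the bench surface under the pad's centre; +y points from the pad to the camera, z up; the lens looks along -y at the pad
- pad (a point): centre of the top of the round pad, 60 mm across, 8 mm above the bench; axes as the viewer's
- lens (a point): centre of the lens's front, 58 mm above the bench, 120 mm from the pad's centre horizontally
Mind the look-alikes: they are no part of the job. What is shaped like the tall_jar but blue or pink is not meant.

How it is judged:
By the outcome, as a careful person would: the job done as asked, in the order asked, and still so for the second after the job is handed in, with the robot touching nothing.
It also fails if it takes over 51 s, if anything falls off the work surface, if the arm or the gripper's body presses on something with over 40 N, if the wrist force passes 120 N, or if a joint passes its speed limit or range.

### The arm

A 6-joint arm with a two-finger parallel gripper is mounted at the origin on a cart in front of the work surface, level with it; the furniture and walls round the work are solid. World frame = base frame: x ahead of the robot, y to its left, z up, the work surface at z = 0. Lengths are in m, angles in degrees, forces in N, time in s.
With the tool pointing down it reaches from about 0.325 to 0.9 m from the base axis. Payload 6.1 kg.
Tool frame: the origin (TCP) lies on the centre line of the jaws, within the pads' length; the fingertips stand bot.tip_extent ahead of it and the grasp point (between the pads) lies 6 mm ahead of it (bot.tip_extent is the distance from the TCP to the fingertips, in m); z points along the fingers, y is the line along which they close (so a half turn about z gives the same grasp; the last joint's range is limited). The gripper opens to 87 mm and grips with 3 to 60 N. Pads are 19 mm wide; open, the fingers measure 117 mm over their backs; the gripper's body (75 mm by 190 mm) begins 51 mm behind the grasp point.
Start: joints at [58.608, 12.628, 87.462, -0, 79.91, -7.225], TCP at [0.256, 0.57, 0.248] pointing down, gripper open.
Joint ranges: [-170.65, 170.65], [-52.31, 119.04], [5.05, 147.46], [-71.25, 251.25], [11.57, 151.72], [-153.62, 153.62]. Speed limits (degrees/s): [147.25, 147.25, 172.46, 180, 180, 180].

### API

Orientations are given as [roll, pitch, yaw] about the fixed x, y, z axes, in that order (R = Rz(yaw) Ry(pitch) Rx(roll)).
In Python, from workcell import get_state, optics, close_job, bot gives the robot as it stands.
- The arm moves only by the shell command python3 -m handwheel 'ROWS' [FORCE]. ROWS is a JSON object of lists of equal length, an entry for each row: "claw": the opening, from 0 (shut) to 1 (fully open); "travel": the shift along the tool's x, y, z in mm, a list of three; "rot": the turn, a rotation vector about the tool's x, y, z in degrees, a list of three. A call has 1 to 8 rows; each row is the pose to reach, as a shift and turn from the pose commanded when the call began, along the tool's axes at that moment; what a row does not reach only later rows make up. A row lasts 1/8 s, in which the tool goes at most 62.5 mm and 10.7 degrees, less where a joint would pass 70% of its speed; a pose out of reach is approached as far as the arm can. A call with a gripper value outside its range is refused whole. The fingers move at their own pace and stop on an object; FORCE is the grip in N (left out, the last holds). Time passes only in rows, so rows that repeat a pose let the fingers close. It gives the time, the measured TCP pose, the force, the opening and the grip force at its end, in the units of the state.
- get_state(): the state, without advancing time (a new reading comes with each control period).
- optics.grab_frame(name): name is "scene" or "side" or "wrist"; returns a dict with "img" (420x560x3 uint8, blue, green, red), "camera_matrix" (3x3 intrinsics, pixels), "R" (3x3) and "t" (3): a world point X has camera coordinates R X + t; the wrist camera has in their place "hand_eye" (4x4, takes a point from camera to tool coordinates, whose origin is the TCP and whose axes are the flange's). Camera axes: x right, y down, z forward; pixel columns grow to the right and rows downward; lengths in m; the calibration is good to about 2 mm. A picture is of the moment at which its call begins: read the wrist's pose just before it. There is no depth.
- close_job(): hands the job in; it is judged then, once.
The state is a dict: "time_s": time; "joint_positions": joint angles; "qd": joint speeds; "joint_torque": joint torques, N m; "eef_pos": TCP position; "ee_rot": TCP orientation; "force": force on the tool from outside, world axes, zero at the start; "wrist_torque": the same for the moment, N m; "width": finger opening in m; "grasp_force": force on a finger pad.
Only numpy, scipy, OpenCV 4.12 (cv2) and the standard library are available. Lean on these libraries where they do the work, as an engineer would, in place of code of your own. Each camera call takes 0.05 s, during which the arm holds its last target. There are 200 camera calls.

## Working session

There is one attempt and no reset: what is moved stays moved. The work goes in short steps, Python scripts to look and compute and a shell command to move; the robot and the scene stay as the last step left them, time stands still between calls to the robot, and variables do not carry over. Pictures are saved under pics/ and viewed, at most 10 in all, crops included, and the job is handed in when it is done.

```bash
mkdir -p pics; ls; python3 - <<'E'
from workcell import get_state, optics, bot
import cv2,numpy as np
print(get_state(), bot.tip_extent)
for n in("scene","side","wrist"):
    f=optics.grab_frame(n); cv2.imwrite(f"pics/{n}0.png",f["img"]); print(n,{k:np.round(v,4).tolist() for k,v in f.items() if k!="img"})
E
```

```text
pics
{'time_s': 0.0, 'joint_positions': array([ 5.86072110e+01,  1.26759794e+01,  8.75267881e+01, -8.65473109e-04,
        7.99101778e+01, -7.22484296e+00]), 'qd': array([-0.06823643, -0.0069974 ,  0.02932284,  0.02217285, -0.022406  ,
        0.00414856]), 'joint_torque': array([ 1.93759383e-04, -4.94621587e+01, -3.87369561e+01,  6.98655308e-02,
        5.71672758e-02, -1.09721404e-04]), 'eef_pos': array([0.25558353, 0.56971454, 0.24641979]), 'ee_rot': array([-1.79887844e+02, -1.33593514e-02,  1.55832193e+02]), 'force': array([-0.09091356,  1.15023294,  0.24154391]), 'wrist_torque': array([ 0.05454959, -0.02089411, -0.01932177]), 'grasp_force': 0.0, 'width': 0.08678929109319909} 0.025
scene {'camera_matrix': [[516.7734, 0.0, 281.5865], [0.0, 516.7734, 213.5028], [0.0, 0.0, 1.0]], 'R': [[0.7027, -0.7113, 0.0174], [-0.2901, -0.3087, -0.9059], [0.6497, 0.6315, -0.4232]], 't': [-0.2809, 0.2439, 0.7473]}
side {'camera_matrix': [[397.9127, 0.0, 280.5542], [0.0, 397.9127, 210.2457], [0.0, 0.0, 1.0]], 'R': [[-0.9985, 0.0496, -0.0242], [0.0417, 0.3914, -0.9193], [-0.0361, -0.9189, -0.3929]], 't': [0.4575, 0.0184, 1.1167]}
wrist {'camera_matrix': [[295.1732, 0.0, 278.3135], [0.0, 295.1732, 207.1009], [0.0, 0.0, 1.0]], 'hand_eye': [[-0.0001, -0.9527, -0.3038, 0.0837], [1.0, -0.0, -0.0001, -0.0001], [0.0001, -0.3038, 0.9527, -0.1373], [0.0, 0.0, 0.0, 1.0]]}
```

View pics/scene0.png

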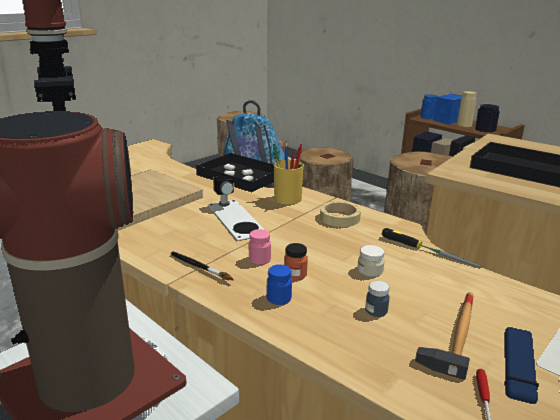

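View pics/side0.png

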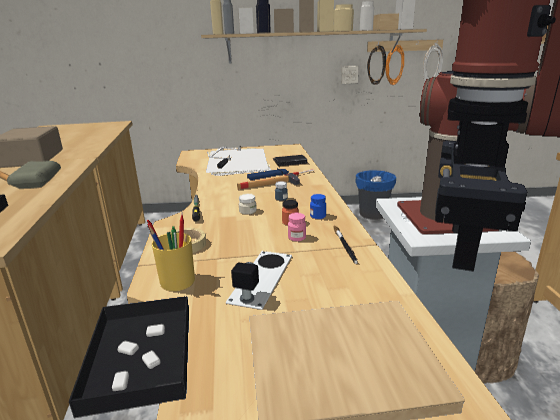

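Candidates in the scene image: the red jar with black cap (296,262), pink (260,247), blue (279,285), the dark slim jar with white cap (377,299) and the grey squat jar (371,262). Red with the black cap fits the description. In the side view it is at (290,211). The pad is at (246,228) in the scene and (271,261) in the side view. I'll check it in a close crop.

```bash
cat > h.py <<'E'
import numpy as np
from scipy.spatial.transform import Rotation as Ro
from workcell import get_state, optics
import cv2
def cam(f,s=None):
    K=np.array(f["camera_matrix"])
    if "R" in f: R=np.array(f["R"]);t=np.array(f["t"]);return K,R.T,-R.T@t
    H=np.array(f["hand_eye"]);W=np.eye(4);W[:3,:3]=Ro.from_euler("xyz",s["ee_rot"],degrees=True).as_matrix();W[:3,3]=s["eef_pos"]
    M=W@H;return K,M[:3,:3],M[:3,3]
def hit(c,u,v,z):
    K,R,o=c;d=R@np.linalg.solve(K,[u,v,1.]);return o+d*(z-o[2])/d[2]
def proj(c,X):
    K,R,o=c;p=K@(R.T@(np.array(X)-o));return p[:2]/p[2]
E
python3 - <<'E'
from h import *
a=optics.grab_frame("scene");b=optics.grab_frame("side")
A,B=cam(a),cam(b)
for n,p,q,z in [("red cap",(296,249),(290,203),.062),("pad",(246,228),(271,261),.008),("pink",(260,234),(297,217),.062),("blue",(279,270),(319,198),.062),("slim",(378,288),(281,185),.054),("squat",(372,251),(247,198),.048),("camhead top",(224,182),(245,264),.078)]:
    print(n,hit(A,*p,z).round(3),hit(B,*q,z).round(3))
c=cv2.resize(a["img"][180:310,200:340],None,fx=3.5,fy=3.5,interpolation=3)
d=cv2.resize(b["img"][180:310,220:340],None,fx=3.5,fy=3.5,interpolation=3)
cv2.imwrite("pics/c1.png",cv2.resize(np.hstack([c,d]),None,fx=.87,fy=.87))
E
```

```text
red cap [ 0.425 -0.012  0.062] [0.431 0.003 0.062]
pad [0.487 0.201 0.008] [0.49  0.213 0.008]
pink [0.418 0.081 0.062] [0.421 0.097 0.062]
blue [ 0.347 -0.044  0.062] [ 0.349 -0.025  0.062]
slim [ 0.438 -0.194  0.054] [ 0.447 -0.168  0.054]
squat [ 0.547 -0.104  0.048] [ 0.55  -0.084  0.048]
camhead top [0.522 0.319 0.078] [0.541 0.339 0.078]
```

View pics/c1.png

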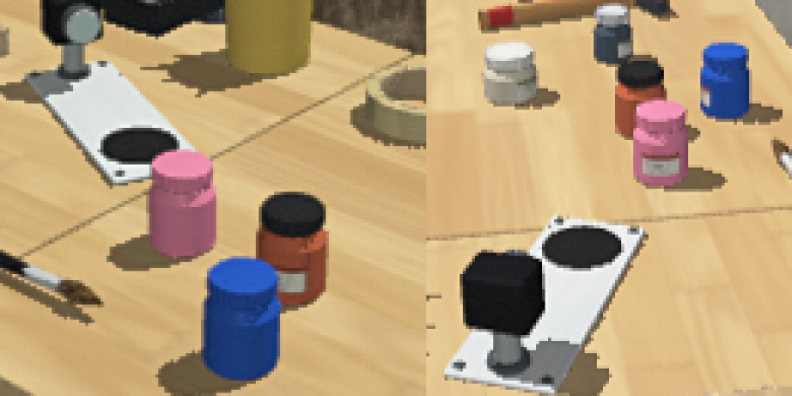

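The crop confirms it: a red-brown jar with a black cap, label partly hidden behind the blue jar. I'll hover on its robot side for a close wrist look at the label's bearing.

```bash
cat >> h.py <<'E'
def togo(X,yaw,s=None):
    s=s or get_state();R=Ro.from_euler("xyz",s["ee_rot"],degrees=True)
    T=Ro.from_euler("xyz",[180,0,yaw],degrees=True)
    print("travel mm",(R.inv().apply(np.array(X)-s["eef_pos"])*1e3).round(1),"rot",(R.inv()*T).as_rotvec(degrees=True).round(1),"width",round(s["width"]*1e3,1),"t",round(s["time_s"],2))
E
python3 -c "
from h import *
togo([.35,-.005,.17],156)"
```

```text
travel mm [-321.4 -485.9   77.4] rot [-0.1 -0.  -0.2] width 86.8 t 0.25
```

```bash
python3 -m handwheel '{"claw":[0.75,0.75,0.75,0.75,0.75,0.75,0.75,0.75],"travel":[[-15,-23,0],[-45,-70,5],[-80,-120,15],[-115,-170,25],[-150,-223,35],[-185,-275,45],[-215,-325,52],[-245,-372,60]],"rot":[[0,0,0],[0,0,0],[0,0,0],[0,0,0],[0,0,0],[0,0,0],[0,0,0],[0,0,0]]}' 25
python3 -m handwheel '{"claw":[0.75,0.75,0.75,0.75,0.75],"travel":[[-30,-45,8],[-58,-87,14],[-72,-107,17],[-76,-114,17],[-76,-114,17]],"rot":[[0,0,0],[0,0,0],[0,0,0],[0,0,0],[0,0,0]]}'
python3 - <<'E'
from h import *
s=get_state();f=optics.grab_frame("wrist");cv2.imwrite("pics/w1.png",f["img"])
print(s["eef_pos"],s["ee_rot"],s["time_s"]);c=cam(f,s)
print(proj(c,[.428,-.005,.062]),proj(c,[.428,-.005,0]))
E
```

```text
time_s: 1.25
eef_pos: [0.3271, 0.1287, 0.1875]
ee_rot: [180.0, 0.1, 155.9]
force: [0.3, -0.1, -0.3]
width: 0.0651
grasp_force: 0.0
time_s: 1.88
eef_pos: [0.3497, -0.0045, 0.1706]
ee_rot: [180.0, -0.0, 155.8]
force: [0.1, 0.4, -0.3]
width: 0.0652
grasp_force: 0.0
[ 0.34973941 -0.00450535  0.17061601] [ 1.79982406e+02 -9.17969160e-03  1.55780161e+02] 1.875
[311.64968438 283.87959083] [305.85473961 254.24605413]
```

View pics/w1.png

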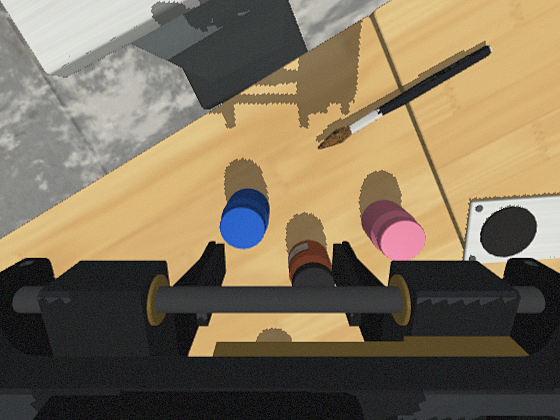

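Wrist view: the red jar is at (311,262), blue at (244,218), pink at (400,235) and the pad at (508,230). A pale label patch shows near (302,247). Next, one crop of the jar.

```bash
python3 - <<'E'
from h import *
im=cv2.imread("pics/w1.png");c=im[225:300,270:350]
cv2.imwrite("pics/c2.png",cv2.resize(c,None,fx=7,fy=7,interpolation=0))
s=get_state();f=optics.grab_frame("wrist");c=cam(f,s)
for u,v,z in[(508,230,.008),(244,228,.062),(402,240,.062)]: print(hit(c,u,v,z).round(3))
E
```

```text
[0.487 0.209 0.008]
[ 0.35  -0.038  0.062]
[0.419 0.088 0.062]
```

View pics/c2.png

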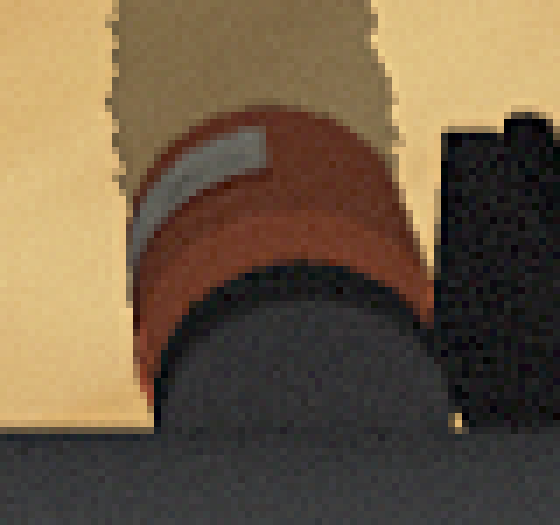

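```bash
python3 - <<'E'
from h import *
s=get_state();f=optics.grab_frame("wrist");c=cam(f,s);K,R,o=c
P=hit(c,313.6,288.5,.062);print(P.round(4))
b=hit(c,313.6,288.5,.062);r=.023
for u,v in[(307.9,243.3),(307.9,249.5),(289.3,253.5),(289,262),(298,246),(298,253)]:
    d=R@np.linalg.solve(K,[u,v,1.]);e=(o-P)[:2]
    a=d[:2]@d[:2];q=e@d[:2];k=e@e-r*r;D=q*q-a*k
    t=(-q-np.sqrt(max(D,0)))/a;X=o+t*d-P
    print((u,v),"D<0" if D<0 else "",np.degrees(np.arctan2(X[1],X[0]))%360,round(X[2]+.062,4))
for z in(.01,.03):
  for az in range(140,261,15):print(z,az,proj(c,[P[0]+r*np.cos(np.radians(az)),P[1]+r*np.sin(np.radians(az)),z]).round(1))
E
```

```text
[ 0.4334 -0.0044  0.062 ]
(307.9, 243.3)  158.5791531002638 0.009
(307.9, 249.5)  162.2418680821514 0.0243
(289.3, 253.5)  224.11109253554076 0.005
(289, 262)  230.77388183692233 0.0203
(298, 246)  187.2192028729792 0.0088
(298, 253)  190.19134117807465 0.0247
0.01 140 [314.6 244.4]
0.01 155 [309.3 243.7]
0.01 170 [303.9 244.3]
0.01 185 [298.8 246.1]
0.01 200 [294.4 249. ]
0.01 215 [290.9 252.9]
0.01 230 [288.8 257.3]
0.01 245 [287.9 262.1]
0.01 260 [288.5 266.8]
0.03 140 [316.9 252.6]
0.03 155 [311.2 251.8]
0.03 170 [305.5 252.4]
0.03 185 [300.  254.3]
0.03 200 [295.4 257.4]
0.03 215 [291.7 261.5]
0.03 230 [289.4 266.2]
0.03 245 [288.5 271.1]
0.03 260 [289.1 276.1]
```

The jar is at about (0.432,-0.005). Its label edges lie near azimuth 160° and 247°, so the label centre is about 204°. The current yaw puts the fingers about 45° off the label, so no face gets covered. I'll grip the cap.

```bash
python3 -c "
from h import *
togo([.432,-.005,.066],156)"
```

```text
travel mm [-75.6  32.4 104.6] rot [ 0.  -0.  -0.1] width 64.8 t 2.02
```

```bash
python3 -m handwheel '{"claw":[0.75,0.75,0.75,0.75,0.75,0.75,0.75,0.75],"travel":[[-25,11,0],[-60,26,0],[-75,32,5],[-75.5,32.5,25],[-75.5,32.5,55],[-75.5,32.5,80],[-75.5,32.5,98],[-75.5,32.5,104]],"rot":[[0,0,0],[0,0,0],[0,0,0],[0,0,0],[0,0,0],[0,0,0],[0,0,0],[0,0,0]]}'
python3 -m handwheel '{"claw":[0.75,0.4,0.3,0.3,0.3,0.3],"travel":[[0,0,0],[0,0,0],[0,0,0],[0,0,0],[0,0,0],[0,0,0]],"rot":[[0,0,0],[0,0,0],[0,0,0],[0,0,0],[0,0,0],[0,0,0]]}' 25
```

```text
time_s: 3.02
eef_pos: [0.431, -0.0047, 0.0655]
ee_rot: [-180.0, -0.1, 155.9]
force: [-0.3, 0.0, 0.5]
width: 0.0653
grasp_force: 0.0
time_s: 3.78
eef_pos: [0.4325, -0.006, 0.067]
ee_rot: [180.0, 0.1, 155.8]
force: [0.1, 0.4, 3.1]
width: 0.0414
grasp_force: 23.7
```

```bash
python3 -m handwheel '{"claw":[0.3,0.3,0.3,0.3,0.3],"travel":[[0,0,-8],[0,0,-30],[0,0,-70],[0,0,-105],[0,0,-120]],"rot":[[0,0,0],[0,0,0],[0,0,0],[0,0,0],[0,0,0]]}'
python3 -m handwheel '{"claw":[0.3,0.3,0.3,0.3,0.3,0.3,0.3,0.3],"travel":[[2,10,0],[6,34,0],[12,69,0],[19,109,0],[25,149,0],[31,184,0],[36,208,0],[37,217,0]],"rot":[[0,0,3],[0,0,11],[0,0,20],[0,0,30],[0,0,40],[0,0,50],[0,0,60],[0,0,70]]}'
python3 -m handwheel '{"claw":[0.3,0.3,0.3,0.3,0.3,0.3,0.3,0.3],"travel":[[0,0,0],[0,0,0],[0,0,0],[0,0,0],[0,0,0],[0,0,0],[0,0,0],[0,0,0]],"rot":[[0,0,10],[0,0,20],[0,0,30],[0,0,40],[0,0,50],[0,0,58],[0,0,63],[0,0,63]]}'
python3 - <<'E'
from h import *
s=get_state();f=optics.grab_frame("wrist");g=optics.grab_frame("side");h=optics.grab_frame("scene")
p=s["eef_pos"];a=g["img"]
u,v=proj(cam(g),[p[0],p[1],p[2]-.03]).astype(int);print(p,s["ee_rot"],u,v)
cr=cv2.resize(a[v-35:v+115,u-75:u+75],(420,420),interpolation=2)
b=f["img"]
big=np.zeros((420,780,3),np.uint8);big[:,:420]=cr;big[:270,420:]=cv2.resize(b,(360,270))
u,v=proj(cam(h),[p[0],p[1],p[2]-.03]).astype(int)
big[270:,420:570]=cv2.resize(h["img"][v-25:v+50,u-37:u+38],(150,150))
cv2.imwrite("pics/m1.png",big);cv2.imwrite("pics/w2.png",b)
E
```

```text
time_s: 4.4
eef_pos: [0.4328, -0.0061, 0.1887]
ee_rot: [180.0, 0.2, 155.8]
force: [0.4, 0.2, -1.1]
width: 0.041
grasp_force: 23.5
time_s: 5.4
eef_pos: [0.4863, 0.2085, 0.1851]
ee_rot: [-179.9, 0.0, 85.6]
force: [0.1, -0.2, -0.6]
width: 0.0412
grasp_force: 23.5
time_s: 6.4
eef_pos: [0.4863, 0.207, 0.1854]
ee_rot: [-180.0, 0.1, 22.9]
force: [-0.6, 0.3, -0.5]
width: 0.0412
grasp_force: 23.5
[0.48632999 0.20704275 0.18539485] [-1.79982705e+02  1.20359078e-01  2.28779365e+01] 270 199
```

View pics/m1.png

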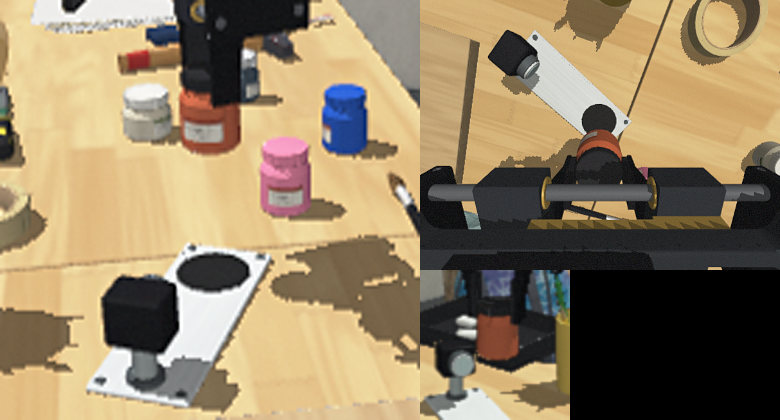

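View pics/w2.png

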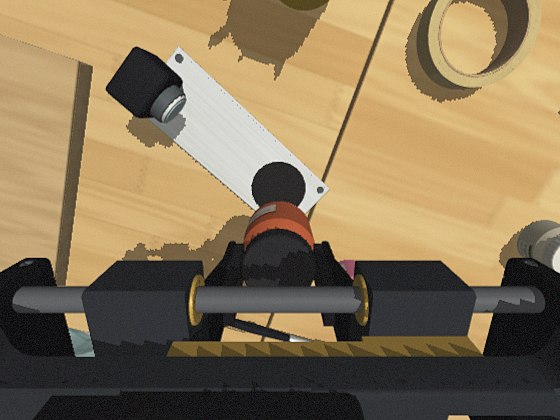

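```bash
python3 - <<'E'
from h import *
s=get_state();f=optics.grab_frame("wrist");c=cam(f,s);g=optics.grab_frame("side");S=cam(g)
A,B=hit(c,183,48,.005),hit(c,329,187,.005);d=A-B
print("edge",A.round(3),B.round(3),np.degrees(np.arctan2(d[1],d[0])))
A,B=hit(c,179,58,.005),hit(c,320,190,.005);d=A-B
print("screws",A.round(3),B.round(3),np.linalg.norm(d),np.degrees(np.arctan2(d[1],d[0])))
print("pad",hit(c,278,187,.008).round(4), "lens top region",hit(c,174,107,.058).round(4))
p=s["eef_pos"]
P=np.array([p[0],p[1],p[2]-.067]);r=.023
def az(c,u,v):
    K,R,o=c;d=R@np.linalg.solve(K,[u,v,1.]);e=(o-P)[:2]
    a=d[:2]@d[:2];q=e@d[:2];D=q*q-a*(e@e-r*r);t=(-q-np.sqrt(max(D,0)))/a;X=o+t*d-P
    return np.degrees(np.arctan2(X[1],X[0])).round(1),X[2].round(4),D<0
for u,v in[(275,207),(275,214),(262,210)]:print("w",az(c,u,v))
# label mask in enlarged crops, numeric rows
for n,F,Cc in(("w",f,c),("s",g,S)):
    q=proj(Cc,P+[0,0,.015]);print(n,q.round(1))
im=g["img"];u,v=proj(S,P+[0,0,.018]).astype(int)
for r_ in range(v-4,v+6,3):print(r_,[tuple(int(t) for t in im[r_,k]) for k in range(u-13,u+13,2)])
print(u)
im=f["img"]
for r_ in (206,208,210,212,214):print(r_,[(k,int(im[r_,k,0]),int(im[r_,k,2])) for k in range(244,286,3)])
E
```

```text
edge [0.583 0.348 0.005] [0.514 0.157 0.005] 69.97604387984278
screws [0.573 0.349 0.005] [0.507 0.165 0.005] 0.1950619865395501 70.10276373621778
pad [0.4927 0.2097 0.008 ] lens top region [0.534  0.3232 0.058 ]
w (np.float64(27.9), np.float64(0.0127), np.False_)
w (np.float64(27.5), np.float64(0.0274), np.False_)
w (np.float64(51.4), np.float64(0.0111), np.False_)
w [277.9 239.3]
s [270.6 208.7]
203 [(148, 210, 238), (64, 90, 165), (62, 87, 165), (59, 83, 157), (57, 77, 148), (52, 75, 144), (55, 76, 144), (54, 79, 148), (55, 77, 146), (49, 68, 129), (49, 69, 132), (38, 53, 110), (162, 221, 244)]
206 [(149, 209, 239), (61, 87, 166), (64, 75, 129), (41, 59, 130), (47, 66, 133), (49, 70, 137), (51, 71, 138), (45, 63, 129), (39, 54, 118), (51, 73, 139), (51, 70, 131), (40, 54, 113), (157, 216, 240)]
209 [(70, 98, 115), (56, 81, 147), (159, 166, 169), (154, 163, 164), (150, 159, 158), (163, 171, 173), (153, 161, 161), (166, 175, 176), (168, 176, 175), (52, 73, 138), (51, 69, 133), (42, 59, 117), (150, 209, 239)]
212 [(74, 103, 121), (64, 90, 137), (168, 177, 186), (167, 175, 174), (164,
[... 609 characters left out ...]
, 125)]
210 [(244, 115, 213), (247, 114, 211), (250, 114, 216), (253, 81, 148), (256, 87, 120), (259, 87, 109), (262, 104, 115), (265, 96, 106), (268, 95, 105), (271, 119, 135), (274, 97, 123), (277, 41, 125), (280, 48, 128), (283, 38, 127)]
212 [(244, 114, 214), (247, 113, 212), (250, 115, 213), (253, 115, 216), (256, 58, 91), (259, 98, 106), (262, 100, 109), (265, 103, 120), (268, 50, 94), (271, 19, 93), (274, 35, 104), (277, 47, 128), (280, 45, 126), (283, 44, 126)]
214 [(244, 100, 192), (247, 124, 219), (250, 120, 216), (253, 35, 84), (256, 91, 96), (259, 87, 97), (262, 71, 99), (265, 27, 90), (268, 31, 107), (271, 42, 120), (274, 43, 123), (277, 51, 129), (280, 47, 128), (283, 50, 134)]
```

The jar hangs upright. The side view puts the label at about azimuth 71–75°, and the lens direction is 70°. The pad centre is about (0.490,0.208). I'll lower to show height and pause.

```bash
python3 -m handwheel '{"claw":[0.3,0.3,0.3,0.3,0.3,0.3,0.3],"travel":[[1,0,8],[3,0.5,30],[4,0.5,55],[4,0.5,74],[4,0.5,84],[4,0.5,86],[4,0.5,86]],"rot":[[0,0,0],[0,0,1],[0,0,2],[0,0,2],[0,0,2],[0,0,2],[0,0,2]]}'
python3 -m handwheel '{"claw":[0.3,0.3,0.3,0.3,0.3,0.3,0.3,0.3],"travel":[[0,0,0],[0,0,0],[0,0,0],[0,0,0],[0,0,0],[0,0,0],[0,0,0],[0,0,0]],"rot":[[0,0,0],[0,0,0],[0,0,0],[0,0,0],[0,0,0],[0,0,0],[0,0,0],[0,0,0]]}'
python3 - <<'E'
from h import *
g=optics.grab_frame("side");h=optics.grab_frame("scene")
a=cv2.resize(g["img"][190:310,215:335],(390,390),interpolation=2);b=cv2.resize(h["img"][160:260,190:290],(390,390),interpolation=2)
cv2.imwrite("pics/m2.png",np.hstack([a,b]))
E
```

```text
time_s: 7.52
eef_pos: [0.4914, 0.2085, 0.1011]
ee_rot: [180.0, -0.1, 20.8]
force: [-0.2, 0.3, -0.3]
width: 0.0415
grasp_force: 23.5
time_s: 8.52
eef_pos: [0.4909, 0.2083, 0.1005]
ee_rot: [180.0, 0.0, 20.8]
force: [0.1, -0.4, -0.5]
width: 0.0415
grasp_force: 23.5
```

View pics/m2.png

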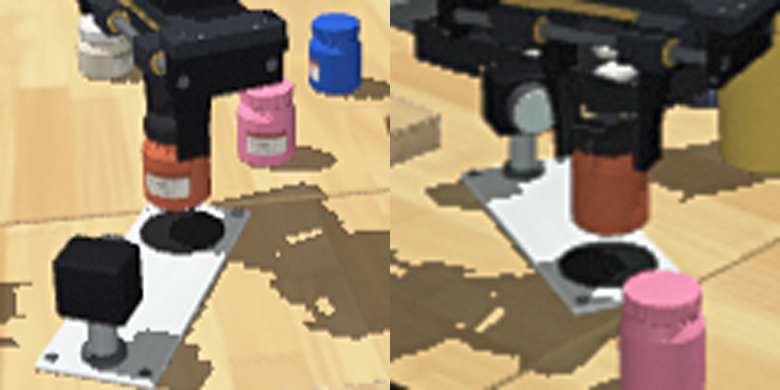

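The side view shows the label turned towards the camera head, and the jar clear above the pad. Next come the flank and then the back.

```bash

python3 -m handwheel '{"claw":[0.3,0.3,0.3,0.3,0.3,0.3,0.3],"travel":[[0,0,0],[0,0,0],[0,0,0],[0,0,0],[0,0,0],[0,0,0],[0,0,0]],"rot":[[0,0,0],[0,0,0],[0,0,-6],[0,0,-15],[0,0,-25],[0,0,-35],[0,0,-45]]}'
python3 -m handwheel '{"claw":[0.3,0.3,0.3,0.3,0.3,0.3,0.3,0.3],"travel":[[0,0,0],[0,0,0],[0,0,0],[0,0,0],[0,0,0],[0,0,0],[0,0,0],[0,0,0]],"rot":[[0,0,-10],[0,0,-20],[0,0,-30],[0,0,-39],[0,0,-45],[0,0,-45],[0,0,-45],[0,0,-45]]}'
python3 -m handwheel '{"claw":[0.3,0.3,0.3,0.3,0.3,0.3,0.3],"travel":[[0,0,0],[0,0,0],[0,0,0],[0,0,0],[0,0,0],[0,0,0],[0,0,0]],"rot":[[0,0,0],[0,0,0],[0,0,0],[0,0,0],[0,0,0],[0,0,0],[0,0,0]]}'
python3 -m handwheel '{"claw":[0.3,0.3,0.3,0.3,0.3],"travel":[[0,0,0],[0,0,0],[0,0,0],[0,0,0],[0,0,0]],"rot":[[0,0,-6],[0,0,-15],[0,0,-25],[0,0,-35],[0,0,-45]]}'
python3 -m handwheel '{"claw":[0.3,0.3,0.3,0.3,0.3,0.3,0.3,0.3],"travel":[[0,0,0],[0,0,0],[0,0,0],[0,0,0],[0,0,0],[0,0,0],[0,0,0],[0,0,0]],"rot":[[0,0,-10],[0,0,-20],[0,0,-30],[0,0,-39],[0,0,-45],[0,0,-45],[0,0,-45],[0,0,-45]]}'
python3 -m handwheel '{"claw":[0.3,0.3,0.3,0.3,0.3,0.3,0.3],"travel":[[0,0,0],[0,0,0],[0,0,0],[0,0,0],[0,0,0],[0,0,0],[0,0,0]],"rot":[[0,0,0],[0,0,0],[0,0,0],[0,0,0],[0,0,0],[0,0,0],[0,0,0]]}'
python3 - <<'E'
from h import *
s=get_state();f=optics.grab_frame("wrist");c=cam(f,s);cv2.imwrite("pics/w3.png",f["img"]);print(s["eef_pos"],s["ee_rot"])
g=optics.grab_frame("side");S=cam(g);P=s["eef_pos"]-[0,0,.067]
b=np.hstack([cv2.resize(g["img"][200:270,235:305],(300,300)),cv2.resize(f["img"],(400,300))])
cv2.imwrite("pics/m3.png",b)
E
```

```text
time_s: 9.5
eef_pos: [0.491, 0.2084, 0.1006]
ee_rot: [180.0, -0.0, 66.2]
force: [-1.3, -0.2, -1.2]
width: 0.041
grasp_force: 23.5
time_s: 10.5
eef_pos: [0.4909, 0.2084, 0.1006]
ee_rot: [180.0, -0.0, 110.8]
force: [0.3, -1.1, -0.6]
width: 0.0416
grasp_force: 23.5
time_s: 11.38
eef_pos: [0.4909, 0.2084, 0.1005]
ee_rot: [-180.0, -0.0, 110.8]
force: [-0.1, -0.1, -0.5]
width: 0.0411
grasp_force: 23.5
time_s: 12.0
eef_pos: [0.4909, 0.2084, 0.1005]
ee_rot: [180.0, 0.0, 156.2]
force: [-1.1, -0.1, -0.5]
width: 0.041
grasp_force: 23.5
time_s: 13.0
eef_pos: [0.4909, 0.2084, 0.1006]
ee_rot: [180.0, 0.0, -159.2]
force: [0.5, 0.0, -0.8]
width: 0.0414
grasp_force: 23.5
time_s: 13.88
eef_pos: [0.4909, 0.2084, 0.1005]
ee_rot: [-180.0, 0.0, -159.2]
force: [0.3, -0.1, -1.6]
width: 0.0412
grasp_force: 23.5
[0.49094126 0.20835749 0.10054283] [-1.79998410e+02  1.00205165e-03 -1.59166726e+02]
```

View pics/m3.png

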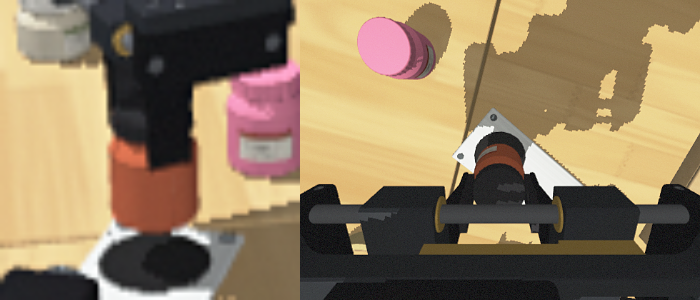

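```bash
python3 - <<'E'
from h import *
s=get_state();f=optics.grab_frame("wrist");c=cam(f,s);im=f["img"]
g=im.max(2)
# dark pad pixels on the visible upper arc: fit projected pad circle
from scipy.optimize import least_squares
pts=[]
for u in range(246,312,4):
    col=g[170:235,u].astype(int);k=np.where((col[:-3]>75)&(col[3:]<60))[0]
    if len(k):pts.append((u,170+k[0]+1.5))
pts=np.array(pts);print(pts.tolist())
W=np.array([hit(c,u,v,.008)[:2] for u,v in pts])
r=least_squares(lambda p:np.hypot(*(W-p).T)-.030,[.49,.208],loss="soft_l1",f_scale=.001);print(r.x.round(4),(r.fun*1e3).round(1))
print(hit(c,270,164,.005).round(4),hit(c,224,220,.005).round(4))
E
```

```text
[[246.0, 204.5], [250.0, 198.5], [254.0, 193.5], [258.0, 189.5], [262.0, 187.5], [266.0, 186.5], [270.0, 183.5], [274.0, 183.5], [278.0, 183.5], [282.0, 183.5], [286.0, 183.5], [290.0, 184.5], [294.0, 186.5], [298.0, 188.5], [302.0, 190.5], [306.0, 194.5], [310.0, 199.5]]
[0.4902 0.2088] [-0.1 -0.4 -0.2  0.3  0.  -0.5  0.8  0.2 -0.1 -0.1  0.3  0.2 -0.2 -0.3
  0.1 -0.2 -0.2]
[0.4509 0.1858 0.005 ] [0.5089 0.1661 0.005 ]
```

The circle fit puts the pad centre at (0.4902,0.2088), under 1 mm from the TCP. I'll lower gently.

```bash

python3 -m handwheel '{"claw":[0.3,0.3,0.3,0.3,0.3,0.3],"travel":[[0,0,6],[0,0,15],[0,0,21],[0,0,23.5],[0,0,24.5],[0,0,24.5]],"rot":[[0,0,0],[0,0,0],[0,0,0],[0,0,0],[0,0,0],[0,0,0]]}'
python3 -m handwheel '{"claw":[0.3,0.3],"travel":[[0,0,0.7],[0,0,0.7]],"rot":[[0,0,0],[0,0,0]]}'
```

```text
time_s: 14.78
eef_pos: [0.491, 0.2084, 0.0761]
ee_rot: [-180.0, 0.0, -159.2]
force: [0.2, 0.1, -0.8]
width: 0.0413
grasp_force: 23.5
time_s: 15.02
eef_pos: [0.491, 0.2084, 0.0755]
ee_rot: [-180.0, 0.0, -159.2]
force: [-0.3, -0.1, -0.6]
width: 0.0409
grasp_force: 23.5
```

```bash

python3 -m handwheel '{"claw":[0.3,0.3],"travel":[[0,0,0.6],[0,0,0.6]],"rot":[[0,0,0],[0,0,0]]}'
python3 -m handwheel '{"claw":[0.3,0.3],"travel":[[0,0,0.6],[0,0,0.6]],"rot":[[0,0,0],[0,0,0]]}'
```

```text
time_s: 15.28
eef_pos: [0.4912, 0.2084, 0.075]
ee_rot: [-180.0, 0.0, -159.2]
force: [-0.4, -0.3, 1.0]
width: 0.0414
grasp_force: 23.6
time_s: 15.52
eef_pos: [0.4914, 0.2086, 0.075]
ee_rot: [-180.0, 0.1, -159.2]
force: [-0.9, 0.5, 5.4]
width: 0.0411
grasp_force: 23.7
```

Contact. I'll release and rise.

```bash

python3 -m handwheel '{"claw":[0.5,0.55,0.65,0.75,0.75,0.75],"travel":[[0,0,0],[0,0,0],[0,0,0],[0,0,0],[0,0,0],[0,0,0]],"rot":[[0,0,0],[0,0,0],[0,0,0],[0,0,0],[0,0,0],[0,0,0]]}'
python3 -m handwheel '{"claw":[0.75,0.75,0.75,0.75,0.75,0.75],"travel":[[0,0,-8],[0,0,-30],[0,0,-65],[0,0,-100],[0,0,-120],[0,0,-120]],"rot":[[0,0,0],[0,0,0],[0,0,0],[0,0,0],[0,0,0],[0,0,0]]}'
python3 - <<'E'
from h import *
g=optics.grab_frame("side");h=optics.grab_frame("scene")
a=cv2.resize(g["img"][180:300,215:335],(390,390),interpolation=2);b=cv2.resize(h["img"][160:310,200:400],(520,390),interpolation=2)
cv2.imwrite("pics/m4.png",np.hstack([a,b])[:, :800])
E
```

```text
time_s: 16.27
eef_pos: [0.4909, 0.2083, 0.0741]
ee_rot: [180.0, -0.0, -159.2]
force: [0.1, -0.7, 0.4]
width: 0.0647
grasp_force: 0.0
time_s: 17.02
eef_pos: [0.4924, 0.2087, 0.1967]
ee_rot: [-180.0, 0.3, -159.2]
force: [-0.2, 0.1, 0.3]
width: 0.0651
grasp_force: 0.0
```

View pics/m4.png

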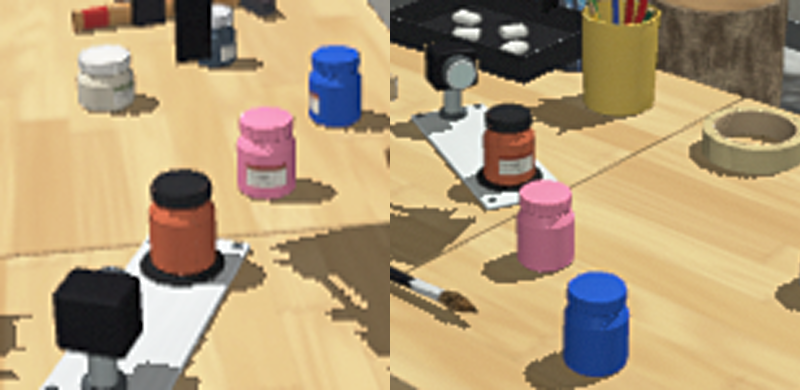

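The jar stands upright and centred on the pad, the gripper is clear, and the other jars haven't moved. I'll hand it in.

```bash
python3 -c "
from workcell import close_job
print(close_job())"
```

```text
the job is handed in; nothing more can be done
None
```

I showed the tall jar's label, then a flank, then its back to the lens, pausing about a second at each; it now stands upright on the middle of the pad, released, with the other jars unmoved, and the job was handed in at about 17 s.

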